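Hang a slotted colour-sample plate on the drying stand

ROBOT

A 6-joint arm with a two-finger parallel gripper is mounted at the origin on a cart in front of the work surface, level with it; the furniture and walls round the work are solid. World frame = base frame: x ahead of the robot, y to its left, z up, the work surface at z = 0. Lengths are in m, angles in rad, forces in N, time in s.
With the tool pointing down it reaches from about 0.3 to 0.775 m from the base axis. Payload 14.6 kg.
Tool frame: the origin (TCP) lies on the centre line of the jaws, within the pads' length; the fingertips stand 19 mm ahead of it and the grasp point (between the pads) is the TCP; y points along the fingers, x is the direction in which the jaws open and shut, and the axes are right-handed (so a half turn about y gives the same grasp; the last joint's range is limited). The gripper opens to 94 mm and grips with 3 to 60 N. Pads are 16 mm wide; open, the fingers measure 119 mm over their backs; the gripper's body (75 mm by 177 mm) begins 78 mm behind the grasp point.
Start: joints at [-1.193, 0.3, 1.521, -0, 1.321, -0.067], TCP at [0.237, -0.496, 0.224] pointing down, gripper open.
Joint ranges: [-3.03, 3.03], [-0.79, 2.21], [0.23, 2.52], [-1.04, 4.18], [0, 3.07], [-2.55, 2.55]. Speed limits (rad/s): [2.22, 2.22, 2.57, 3.14, 3.14, 3.14].

INTERFACE

Orientations are given as [roll, pitch, yaw] about the fixed x, y, z axes, in that order (R = Rz(yaw) Ry(pitch) Rx(roll)).
In Python, from station import ctrl, optics gives the robot as it stands.
- The arm moves only by the tool jog_arm, never from a script. Its argument "targets" is a list of rows, each a list of 3 entries, a list of its own where there are three numbers: the finger opening in cm, from 0 to 9.4, then the shift along the tool's x, y, z in cm, then the turn about the tool's y in rad. A call has 1 to 10 rows; each row is the pose to reach, as a shift and turn from the pose commanded when the call began, along the tool's axes at that moment; what a row does not reach only later rows make up. A row lasts 1/10 s, in which the tool goes at most 50 mm and 8.59 degrees, less where a joint would pass 70% of its speed; a pose out of reach is approached as far as the arm can. A call with a gripper value outside its range is refused whole. The fingers move at their own pace and stop on an object; "grip_force" is the grip in N (left out, the last holds). Time passes only in rows, so rows that repeat a pose let the fingers close. It gives the time, the measured TCP pose, the force and the opening at its end, in the units of the state.
- ctrl.get_obs(): the state, without advancing time (a new reading comes with each control period).
- optics.camera(name): name is "side" or "top"; returns a dict with "img" (420x560x3 uint8, red, green, blue), "range_z" (420x560 float32, m along the optical axis (not along the pixel's ray), 0 where there is no reading), "camera_matrix" (3x3 intrinsics, pixels), "k1" (the pictures are not rectified: a ray, as slopes to the right and down, at radius r is drawn at 1 + k1 r^2 times it, then the intrinsics apply), "world_to_cam" (4x4, takes a point from world to camera coordinates). Camera axes: x right, y up, looking along -z (the intrinsics and any distortion apply to the point x, -y, -z); pixel columns grow to the right and rows downward; lengths in m; the calibration is good to about 2 mm. A picture is of the moment at which its call begins.
- ctrl.hand_in(): hands the job in, once; it reports no verdict.
The state is a dict: "time_s": time; "qpos": joint angles; "joint_vel": joint speeds; "tau": joint torques, N m; "ee_pos": TCP position; "eef_rot": TCP orientation; "force": force on the tool from outside, world axes, zero at the start; "moment": the same for the moment, N m; "grip_width": finger opening in m.
Only numpy, scipy, OpenCV 4.12 (cv2) and the standard library are available. Lean on these libraries where they do the work, as an engineer would, in place of code of your own. Each camera call takes 0.05 s, during which the arm holds its last target. There are 200 camera calls.

TASK

Hang the yellow sample plate on the drying stand: pull the stand's bolt fully back, slide the plate along its channel so that its side slot passes over the headed pin and it drops and hangs freely from the pin, then shoot the bolt fully home again behind it. Do not let the plate fall off the stand, and leave the sanding block and the blue pot where they are.

Things in the scene. Friction and masses are not known exactly. Their poses are not given: they have to be found in the camera images.
- stand: Grey steel drying stand, screwed to the bench. Origin on the bench top under the pin; x points from the pin's head back to its post, z up. The plate travels in the plane x=0 towards +y. Foot 8 mm thick, x -30 to +30, y -235 to +60 mm (to x=+123 mm under the bolt). Post behind the pin: x +11 to +25, y -30 to +46 mm, top 126 mm above the bench. Axes of all stand points are the same.
- stand_pin (a point): Centre of the steel pin, 103 mm above the bench, over the stand's origin. Pin 10 mm diameter, lying along stand x from the post (x=+11 mm) to its 20 mm wide head (x=-11 to -20 mm): 22 mm of free pin.
- stand_ledge_end (a point): Where the plate's ledge ends: on its top (30 mm above the bench), at stand x=0, y=-46 mm. The ledge runs from there back to y=-232 mm. Channel walls, 5 mm thick and 9.6 mm apart, stand beside it, 28 mm above it (top 58 mm above the bench); both ends of the channel are open.
- plate_center (a point): Centre of the loose yellow plate, 0.16 kg, 8 mm thick (x), 100 mm long (y), 100 mm high (z), y in its direction of travel; three swatches in front; its -y lower corner is cut off, 16 mm long, 26 mm high. It starts upright in the channel, centre 80 mm above the bench, at the stand's -y end. Above the cut its -y edge is flat, good to push on at most 60 mm over the ledge; near the ledge's end its nose may dip.
- plate_notch (a point): Middle of the notch's top, 38 mm above the centre. The slot, 14 mm high (16 to 30 mm above the centre), is open at the plate's +y edge and runs in to y=-8 mm; its mouth flares 9 mm upward over the last 20 mm. At y=-8 to +8 the notch rises 8 mm more. On the ledge the slot clears the pin by 2 mm each way. Centred under the pin it runs off the ledge, drops 10 mm and hangs by the notch; the slot ends 3 mm further.
- bolt (a joint): Travel of the slide bolt in m along stand +x: 0 = fully home (its 10 mm round tip crosses the plate's path at stand y=-62 mm, 90 mm above the bench, and ends at x=-14 mm), 0.045 = fully back, clear of the path. It stays where it is left; moving it takes about 1.5 N; stops at both ends.
- bolt_knob (a point): Half height (110 mm over the bench) of the bolt's red upright knob, 12 mm diameter, 94 to 122 mm over the bench, at stand y=-62 mm; x=+58 mm with the bolt home, +103 mm with it back. Push it from either side or pinch it. Below the bolt a block, x +33 to +118 mm, 26 mm wide, top at 84 mm; a saddle over the bolt at x +33 to +47 mm, 22 mm wide, top at 101 mm.
- sanding_block_center (a point): Centre of a loose brown sanding block 60x110x35 mm, a bystander on the bench to the right.
- pot_blue_center (a point): Centre of a loose light-blue pot with a white band, 68 mm wide, 62 mm high, a bystander on the bench to the left.
Not all that is in view belongs to the job. There is more than one size of the part that bears plate_center; the job needs the middle-sized.

How it is judged:
By the outcome, as a careful person would: the job done as asked, in the order asked, and still so for the second after the job is handed in, with the robot touching nothing.
It also fails if it takes over 51 s, if anything falls off the work surface, if the arm or the gripper's body presses on something with over 40 N, if the wrist force passes 120 N, or if a joint passes its speed limit or range.

## Working session

There is one attempt and no reset: what is moved stays moved. The work goes in short steps, Python scripts to look and compute and a tool call to move; the robot and the scene stay as the last step left them, time stands still between calls to the robot, and variables do not carry over. Pictures are saved under pics/ and viewed, about 8 in all and at most 12, crops included, and the job is handed in when it is done.

Besides the shell and the picture viewer there is one more tool, called after "Call:" as name(argument=value, ...) on one line, values as JSON. jog_arm: Moves the arm, as the interface text tells. Its arguments: {"type":"object","properties":{"targets":{"type":"array","items":{"type":"array"}},"grip_force":{"type":"number"}},"required":["targets"]}

```bash
mkdir -p pics; ls
cat > h.py <<'E'
import numpy as np, cv2
from station import ctrl, optics
def cam(n):
    return optics.camera(n)
def ray(c,u,v):
    K=c["camera_matrix"]; xd=np.array([(u-K[0,2])/K[0,0],(v-K[1,2])/K[1,1]]); x=xd.copy()
    for _ in range(20): x=xd/(1+c["k1"]*(x@x))
    T=np.linalg.inv(c["world_to_cam"]); d=T[:3,:3]@np.array([x[0],-x[1],-1.]); return T[:3,3],d
def onz(c,u,v,z):
    o,d=ray(c,u,v); return o+d*(z-o[2])/d[2]
def depth_pt(c,u,v):
    o,d=ray(c,u,v); return o+d*c["range_z"][int(v),int(u)]
def cloud(c):
    K=c["camera_matrix"];vv,uu=np.mgrid[:420,:560]
    xd=np.stack([(uu-K[0,2])/K[0,0],(vv-K[1,2])/K[1,1]],-1);x=xd.copy()
    for _ in range(20): x=xd/(1+c["k1"]*(x**2).sum(-1,keepdims=True))
    z=c["range_z"];p=np.stack([x[...,0]*z,-x[...,1]*z,-z],-1)
    T=np.linalg.inv(c["world_to_cam"]);return p@T[:3,:3].T+T[:3,3]
def proj(c,p):
    q=c["world_to_cam"]@np.r_[p,1];s=np.array([q[0],-q[1]])/-q[2];s=s*(1+c["k1"]*(s@s));K=c["camera_matrix"]
    return K[:2,:2]@s+K[:2,2]
def save(n,img): cv2.imwrite("pics/"+n+".png",img[...,::-1])
E
python3 - <<'E'
from h import *
a=cam("top");b=cam("side")
save("top0",a["img"]);save("side0",b["img"])
for c in(a,b): print(np.linalg.inv(c["world_to_cam"])[:3].round(3),c["camera_matrix"],c["k1"])
print(ctrl.get_obs())
E
```

```text
pics
[[ 0.024  0.998 -0.062  0.419]
 [-1.     0.025  0.002 -0.023]
 [ 0.004  0.062  0.998  1.329]] [[407.5238025    0.         282.81780737]
 [  0.         407.5238025  214.36312762]
 [  0.           0.           1.        ]] -0.10377535615779367
[[-0.993  0.074 -0.09   0.402]
 [-0.113 -0.446  0.888  1.209]
 [ 0.025  0.892  0.451  0.726]] [[527.64278637   0.         284.86851916]
 [  0.         527.64278637 206.69959124]
 [  0.           0.           1.        ]] -0.05599901104793142
{'time_s': 0.1, 'qpos': array([-1.19259255e+00,  3.00422578e-01,  1.52154841e+00,  1.69957014e-05,
        1.32073590e+00, -6.65875985e-02]), 'joint_vel': array([ 0.00264385,  0.00042932, -0.00162153,  0.0021342 ,  0.00145511,
       -0.00013353]), 'tau': array([ 1.59282823e-03, -5.32639575e+01, -3.53286088e+01,  7.09665706e-02,
        2.34897877e-02, -7.62841250e-05]), 'ee_pos': array([ 0.23656783, -0.4962611 ,  0.22392676]), 'eef_rot': array([-1.57070576e+00,  1.11067617e-03, -1.12600912e+00]), 'force': array([-0.64633472, -0.00712027, -0.0379274 ]), 'moment': array([-0.03543761, -0.03420343,  0.01195039]), 'grip_width': 0.09400044363430127}
```

View pics/top0.png

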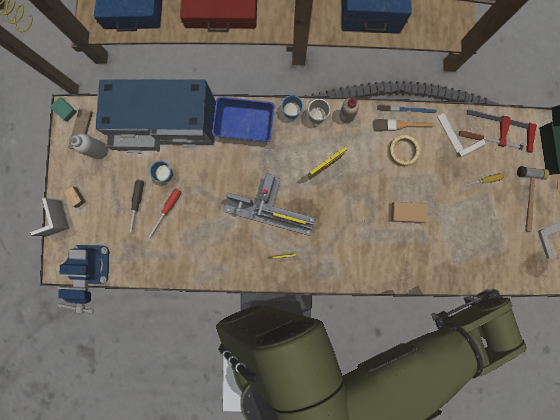

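View pics/side0.png

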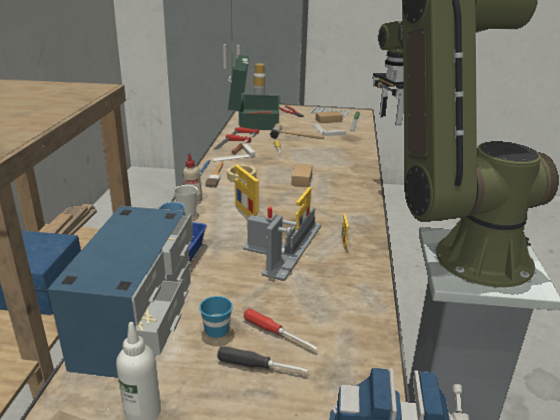

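The top view shows three yellow plates: large at (325,163), middle in the stand's channel at (290,217), small at (282,256). The description picks the one in the channel. The red knob is at (265,186) and the post and pin near (235,208). The sanding block is at (409,212) and the pot at (161,173). I'll check that choice in a close crop and measure.

Run:
```python
from h import *
a=cam("top");b=cam("side")
t=cv2.resize(a["img"][160:265,210:350],None,fx=5,fy=5,interpolation=cv2.INTER_CUBIC)
s=cv2.resize(b["img"][160:280,225:365],None,fx=5,fy=5,interpolation=cv2.INTER_CUBIC)
save("topc",t);save("sidec",s)
for n,c in(("top",a),("side",b)):
    P=cloud(c);h=cv2.cvtColor(c["img"],cv2.COLOR_RGB2HSV);H,S,V=[h[...,i].astype(int) for i in range(3)]
    inb=(P[...,0]>.25)&(P[...,0]<.75)&(abs(P[...,1])<.5)&(P[...,2]>.005)&(P[...,2]<.25)
    for nm,m in(("yellow",(H>18)&(H<32)&(S>170)&(V>120)),("red",((H<6)|(H>174))&(S>150)&(V>80))):
        k,l,st,ce=cv2.connectedComponentsWithStats((m&inb).astype(np.uint8))
        for i in range(1,k):
            if st[i,4]<8: continue
            q=P[l==i];print(n,nm,st[i],ce[i].round(1),"min",q.min(0).round(3),"max",q.max(0).round(3))
            if nm=="yellow":
                xy=q[:,:2];u,sv,vt=np.linalg.svd(xy-xy.mean(0),full_matrices=False);d=vt[0]*np.sign(vt[0][1]);pr=(xy-xy.mean(0))@d
                print("  mean",q.mean(0).round(4),"dir yaw",np.degrees(np.arctan2(-d[0],d[1])).round(2),"ext",np.percentile(pr,[1,99]).round(4))
    if n=="top":
        m=inb&(P[...,2]>.02)&(P[...,1]>-.15)&(P[...,1]<.2)&(P[...,0]<.53)&(P[...,0]>.36)
        print([len(P[m&(P[...,2]>lo)&(P[...,2]<lo+.01)]) for lo in np.arange(.02,.14,.01)])
```

```text
top yellow [340 148   7   4  13] [343.1 149.6] min [ 0.686 -0.21   0.131] max [ 0.696 -0.192  0.135]
  mean [ 0.6909 -0.201   0.1329] dir yaw 27.16 ext [-0.0085  0.0098]
top yellow [310 152  31  22  75] [324.5 162.6] min [ 0.618 -0.192  0.125] max [ 0.683 -0.104  0.137]
  mean [ 0.6502 -0.146   0.1323] dir yaw 36.77 ext [-0.0536  0.0507]
top yellow [273 213   6   3  12] [275.6 214.2] min [ 0.49  -0.012  0.127] max [0.496 0.003 0.132]
  mean [ 0.4928 -0.0045  0.1297] dir yaw -12.21 ext [-0.0074  0.008 ]
top yellow [280 215  26   9  51] [292.9 219.1] min [ 0.469 -0.092  0.122] max [ 0.491 -0.018  0.135]
  mean [ 0.4798 -0.0558  0.1294] dir yaw -14.45 ext [-0.0356  0.0394]
top yellow [283 255   8   2   9] [286.2 255.2] min [ 0.368 -0.051  0.065] max [ 0.372 -0.03   0.073]
  mean [ 0.3708 -0.0395  0.069 ] dir yaw 7.54 ext [-0.0115  0.0099]
top yellow [274 256   8   2   9] [277.1 256.1] min [ 0.364 -0.023  0.068] max [ 0.368 -0.002  0.073]
  mean [ 0.3674 -0.0115  0.0706] dir yaw 4.73 ext [-0.0117  0.0098]
top red [162 189  19  25 172] [171.1 200.8] min [0.495 0.312 0.008] max [0.574 0.36
[... 510 characters left out ...]
1  16  15  66] [242.9 208.2] min [ 0.634 -0.201  0.006] max [ 0.694 -0.121  0.026]
  mean [ 0.6652 -0.1608  0.0151] dir yaw 36.83 ext [-0.0464  0.0496]
side yellow [343 221   5  26  45] [345.3 231.3] min [ 0.361 -0.054  0.005] max [0.371 0.009 0.073]
  mean [ 0.3639 -0.0063  0.0498] dir yaw 7.93 ext [-0.0452  0.0145]
side red [249 199   3  13  33] [250. 205.] min [ 0.632 -0.133  0.031] max [ 0.642 -0.112  0.063]
side red [268 207   4  11  41] [269.5 211.9] min [0.555 0.026 0.097] max [0.563 0.042 0.123]
side red [307 208   2   7   9] [307.3 210.9] min [ 0.468 -0.083  0.057] max [ 0.471 -0.066  0.076]
side red [244 309  37  25 389] [261.1 320.6] min [0.491 0.317 0.009] max [0.571 0.373 0.03 ]
```

View pics/topc.png

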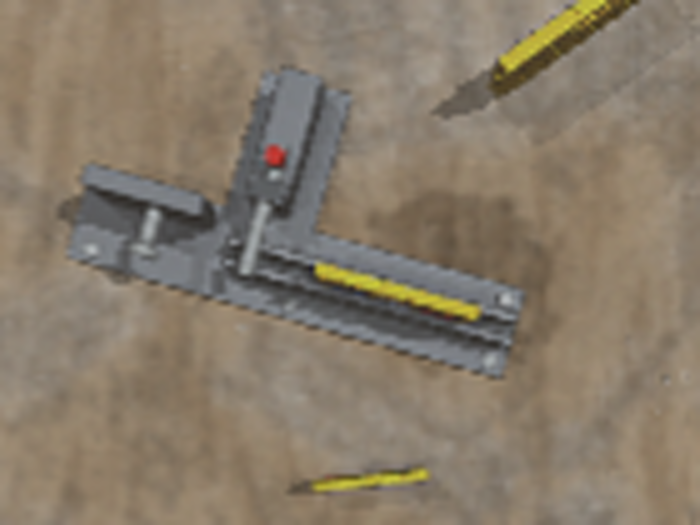

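View pics/sidec.png

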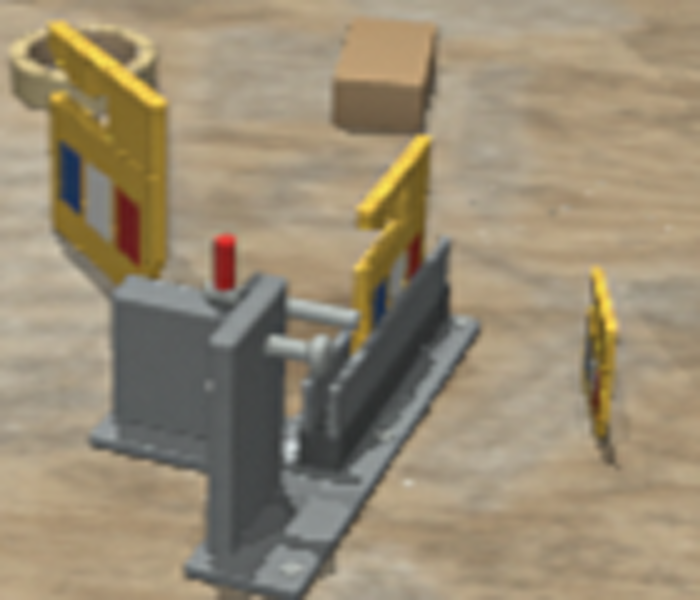

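The channel plate is confirmed as the middle one: notch and slot facing the pin, and the bolt tip across its path. Next I'll fit the stand frame from points picked in the two crops.

Run:
```python
from h import *
from scipy.optimize import least_squares
a=cam("top");b=cam("side")
T=[((503,378),(-30,-235,8)),((522,288),(30,-235,8)),((68,258),(-30,60,8)),((275,155),(58,-62,122)),((245,271),(-14,-62,90)),((90,163),(25,46,126)),((82,185),(11,46,126)),((207,213),(11,-30,126)),((318,262),(0,None,130)),((480,312),(0,None,130))]
S=[((214,345),(11,46,126)),((245,350),(11,46,None)),((228,237),(58,-62,122)),((321,347),(-15.5,0,103)),((187,572),(30,60,8)),((308,582),(-30,60,8)),((480,322),(-30,-235,8)),((285,278),(11,-30,126)),((250,275),(25,-30,126))]
def res(p,c,L,off,k=None):
    R=np.array([[np.cos(p[2]),-np.sin(p[2])],[np.sin(p[2]),np.cos(p[2])]]);o=[]
    for (u,v),s in L:
        if s[2] is None: continue
        q=onz(c,off[0]+(u+.5)/5-.5,off[1]+(v+.5)/5-.5,s[2]/1e3)[:2]
        l=R.T@(q-p[:2])*1e3
        o+=[l[0]-s[0], 0 if s[1] is None else l[1]-s[1]]
    return np.array(o)
for nm,f in(("top",lambda p:res(p,a,T,(210,160))),("side",lambda p:res(p,b,S,(225,160))),("both",lambda p:np.r_[res(p,a,T,(210,160)),res(p,b,S,(225,160))])):
    r=least_squares(f,[.5,.1,-.25],loss="soft_l1",f_scale=2,x_scale=[.01,.01,.01]);print(nm,r.x.round(4),np.degrees(r.x[2]).round(2));print(f(r.x).reshape(-1,2).round(1).tolist())
for n,c,uv,z in(("sand",a,(409,209),.035),("pot",a,(161,173),.062)): print(n,onz(c,*uv,z).round(3))
```

```text
top [ 0.5215  0.1034 -0.2443] -14.0
[[-0.8, 0.7], [-1.1, 4.1], [-0.7, -0.8], [0.0, 1.0], [2.0, 1.8], [-1.2, -2.4], [-1.1, -1.4], [2.6, -1.7], [2.7, 0.0], [-0.4, 0.0]]
side [ 0.5198  0.106  -0.2497] -14.3
[[7.0, 0.5], [-1.0, -4.4], [0.8, -10.3], [-6.0, 2.9], [-2.7, -11.9], [-0.9, 1.2], [0.8, 0.8], [3.7, 4.7]]
both [ 0.5208  0.1042 -0.2433] -13.94
[[-0.2, 0.1], [-0.5, 3.5], [0.2, -1.4], [0.8, 0.3], [2.8, 1.2], [-0.3, -3.1], [-0.2, -2.1], [3.4, -2.3], [3.5, 0.0], [0.3, 0.0], [5.8, 1.8], [-2.8, -3.3], [-0.7, -8.8], [-7.1, 4.2], [-3.8, -10.2], [-3.8, 2.9], [-0.8, 2.2], [2.1, 6.0]]
sand [ 0.526 -0.432  0.035]
pot [0.619 0.363 0.062]
```

Middle plate chosen. Stand frame is about (0.521, 0.1036), yaw about -14.1°, and the independent red-blob knob position agrees within 1 mm. First move is over the knob, with the jaws turned along stand x.

Call:
jog_arm(targets=[[6, [-33.5, 0, 52], -0.88], [6, [-33.5, 0, 52], -0.88], [6, [-33.5, 0, 52], -0.88], [6, [-33.5, 0, 52], -0.88], [6, [-33.5, 0, 52], -0.88], [6, [-33.5, 0, 52], -0.88], [6, [-33.5, 0, 52], -0.88], [6, [-33.5, 0, 52], -0.88], [6, [-33.5, 0, 52], -0.88], [6, [-33.5, 0, 52], -0.88]], grip_force=15)

```text
time_s: 1.3
ee_pos: [0.5003, -0.0692, 0.2246]
eef_rot: [-1.571, -0.0, -0.246]
force: [0.1, -1.0, -0.7]
grip_width: 0.0602
```

Call:
jog_arm(targets=[[6, [0, 0, 0], 0], [6, [0, 0, 0], 0], [6, [0, 0, 0], 0]])

```text
time_s: 1.6
ee_pos: [0.4992, -0.072, 0.2244]
eef_rot: [-1.571, 0.0, -0.247]
force: [-0.3, -0.2, 0.5]
grip_width: 0.06
```

```bash
cat >> h.py <<'E'
O=np.array([.5212,.1037]);YAW=-.2455
def stand():
    o=ctrl.get_obs();p=o["ee_pos"];c,s=np.cos(YAW),np.sin(YAW);d=p[:2]-O
    f=o["force"];print("t",round(o["time_s"],2),"stand TCP mm x,y,z",np.round(1e3*np.array([c*d[0]+s*d[1],-s*d[0]+c*d[1],p[2]]),1),"yaw",o["eef_rot"].round(3),"F stand",np.round([c*f[0]+s*f[1],-s*f[0]+c*f[1],f[2]],1),"w",round(o["grip_width"],4))
E
python3 -c "
from h import *
stand()"
```

```text
t 1.6 stand TCP mm x,y,z [  21.3 -175.8  224.4] yaw [-1.571  0.    -0.247] F stand [-0.2 -0.3  0.5] w 0.06
```

Call:
jog_arm(targets=[[4, [3.67, 0, 11.4], 0], [4, [3.67, 0, 11.4], 0], [4, [3.67, 0, 11.4], 0], [4, [3.67, 0, 11.4], 0], [4, [3.67, 6, 11.4], 0], [4, [3.67, 9.5, 11.4], 0], [4, [3.67, 10.0, 11.4], 0], [4, [3.67, 10.0, 11.4], 0]])

```text
time_s: 2.4
ee_pos: [0.5627, 0.0291, 0.125]
eef_rot: [-1.571, 0.001, -0.248]
force: [0.3, 0.3, 0.2]
grip_width: 0.0403
```

Run:
```python
from h import *
stand();a=cam("top");b=cam("side")
s=cv2.resize(b["img"][150:270,225:365],None,fx=5,fy=5,interpolation=cv2.INTER_CUBIC);save("s2",s)
```

```text
t 2.4 stand TCP mm x,y,z [ 58.4 -62.3 125. ] yaw [-1.571e+00  1.000e-03 -2.480e-01] F stand [0.2 0.4 0.2] w 0.0403
```

View pics/s2.png

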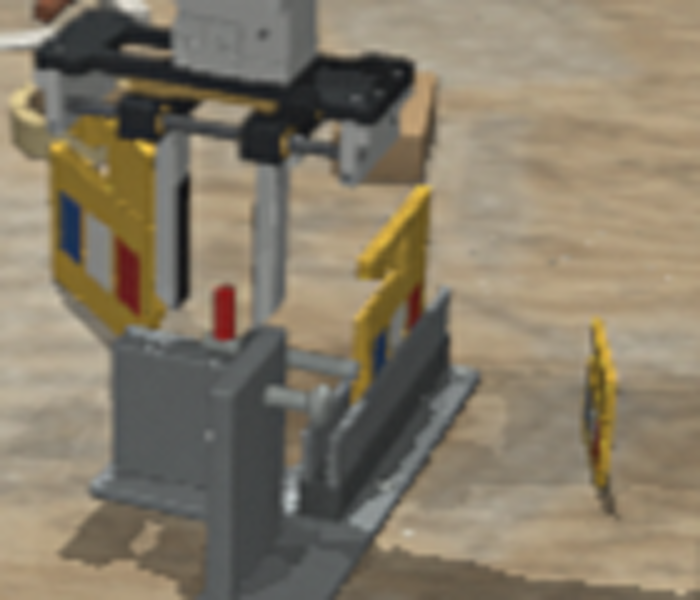

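The red knob (crop 225,312) sits between the two fingers (tips at 178,300 and 265,315), clear of the saddle. Now I'll pinch it and pull back.

Call:
jog_arm(targets=[[0.6, [0, 0.1, 0], 0], [0.6, [0, 0.1, 0], 0], [0.6, [0, 0.1, 0], 0], [0.6, [0, 0.1, 0], 0], [0.6, [0, 0.1, 0], 0]])

```text
time_s: 3.0
ee_pos: [0.563, 0.0305, 0.1238]
eef_rot: [-1.571, -0.0, -0.246]
force: [-1.6, 0.1, 4.0]
grip_width: 0.0116
```

Call:
jog_arm(targets=[[0.6, [1, 0, 0], 0], [0.6, [2, 0, 0], 0], [0.6, [3, 0, 0], 0], [0.6, [4, 0, 0], 0], [0.6, [4.5, 0, 0], 0], [0.6, [4.7, 0, 0], 0], [0.6, [4.7, 0, 0], 0], [0.6, [4.7, 0, 0], 0]])

```text
time_s: 3.8
ee_pos: [0.6061, 0.0196, 0.1232]
eef_rot: [-1.572, 0.009, -0.246]
force: [-29.5, 4.9, 18.6]
grip_width: 0.0153
```

```bash
python3 -c "
from h import *
stand()"
```

```text
t 3.8 stand TCP mm x,y,z [102.8 -60.9 123.2] yaw [-1.572  0.009 -0.246] F stand [-29.8  -2.4  18.6] w 0.0153
```

Call:
jog_arm(targets=[[4, [-0.15, 0, 0], 0], [4, [-0.15, 0, 0], 0], [4, [-0.15, -2, 0], 0], [4, [-0.15, -6, 0], 0], [4, [-0.15, -8, 0], 0], [1, [-4, -8, -6], 0], [0, [-8, -8, -11], 0], [0, [-10, -8, -16], 0], [0, [-10.1, -8, -20.7], 0], [0, [-10.1, -8, -20.7], 0]])

```text
time_s: 4.8
ee_pos: [0.4591, -0.1595, 0.2037]
eef_rot: [-1.571, -0.001, -0.247]
force: [0.6, -0.6, -0.0]
grip_width: 0.0037
```

Run:
```python
from h import *
stand();a=cam("top");b=cam("side")
s=cv2.resize(a["img"][160:265,210:350],None,fx=5,fy=5,interpolation=cv2.INTER_CUBIC);save("t3",s)
c_,s_=np.cos(YAW),np.sin(YAW);R=np.array([[c_,-s_],[s_,c_]])
for n,c in(("top",a),("side",b)):
    h=cv2.cvtColor(c["img"],cv2.COLOR_RGB2HSV);H,S,V=[h[...,i].astype(int) for i in range(3)]
    P=cloud(c);L=(P[...,:2]-O)@R
    for nm,m in(("red",((H<8)|(H>172))&(S>130)&(V>70)&(P[...,2]>.09)),("yel",(H>18)&(H<32)&(S>150)&(V>90)&(P[...,2]>.1))):
        m=m&(abs(L[...,0]-.05)<.08)&(L[...,1]<0)&(L[...,1]>-.25)&(P[...,2]<.15)
        q=np.c_[L[m],P[m][:,2]]*1e3
        if len(q): print(n,nm,len(q),q.min(0).round(),q.max(0).round(),q.mean(0).round(1))
```

```text
t 4.8 stand TCP mm x,y,z [   3.7 -270.4  203.7] yaw [-1.571e+00 -1.000e-03 -2.470e-01] F stand [ 0.7 -0.4 -0. ] w 0.0037
top red 13 [ 98. -66. 107.] [107. -56. 128.] [102.3 -61.3 120.9]
top yel 91 [  -5. -202.  121.] [   3. -103.  135.] [  -1.2 -151.6  129.1]
side red 48 [ 94. -64.  96.] [106. -53. 125.] [ 99.  -58.2 111.7]
side yel 129 [  -8. -199.  100.] [  -1. -103.  134.] [  -5.7 -153.3  121.5]
```

View pics/t3.png

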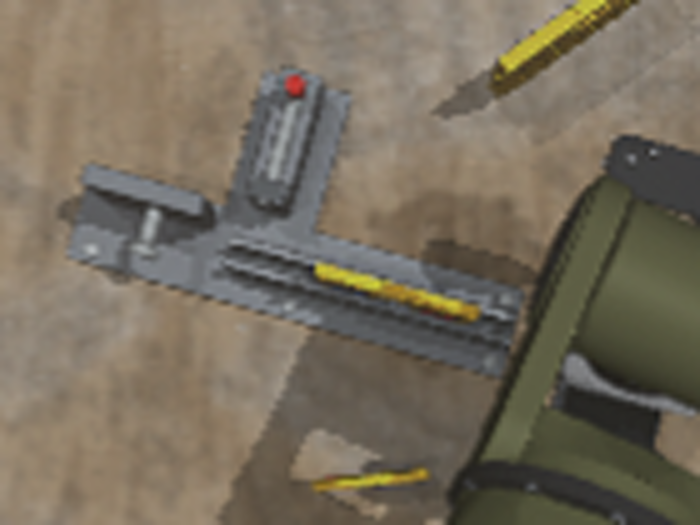

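The knob now reads x≈102 mm (crop 294,85), which is 45 mm of travel, so the bolt is fully back. The plate's centre is at y≈-152. Next I'll lower the closed fingers behind it and push low.

Call:
jog_arm(targets=[[0, [-0.45, 0, 0], 0], [0, [-0.45, 4, 0], 0], [0, [-0.45, 8, 0], 0], [0, [-0.45, 11, 0], 0], [0, [-0.45, 12, 0], 0], [0, [-0.45, 12, 0], 0], [0, [-0.45, 12, 2.5], 0], [0, [-0.45, 12, 4.0], 0], [0, [-0.45, 12, 4.5], 0], [0, [-0.45, 12, 4.5], 0]])

```text
time_s: 5.9
ee_pos: [0.4675, -0.1121, 0.0847]
eef_rot: [-1.571, -0.002, -0.245]
force: [-0.7, -0.6, -0.4]
grip_width: 0.0003
```

```bash
python3 -c "
from h import *
stand()"
```

```text
t 5.9 stand TCP mm x,y,z [   0.4 -222.4   84.7] yaw [-1.571 -0.002 -0.245] F stand [-0.6 -0.8 -0.4] w 0.0003
```

Call:
jog_arm(targets=[[0, [-0.1, 0, 0.8], 0], [0, [-0.1, 0, 1.6], 0], [0, [-0.1, 0, 2.4], 0], [0, [-0.1, 0, 3.2], 0], [0, [-0.1, 0, 4.0], 0], [0, [-0.1, 0, 4.8], 0], [0, [-0.1, 0, 5.6], 0], [0, [-0.1, 0, 6.4], 0], [0, [-0.1, 0, 7.2], 0], [0, [-0.1, 0, 8.0], 0]])

```text
time_s: 6.9
ee_pos: [0.4854, -0.0339, 0.0835]
eef_rot: [-1.571, 0.0, -0.246]
force: [0.5, -1.9, 0.2]
grip_width: 0.0003
```

Run:
```python
from h import *
stand();b=cam("side")
s=cv2.resize(b["img"][150:270,225:365],None,fx=5,fy=5,interpolation=cv2.INTER_CUBIC);save("s4",s)
```

```text
t 6.9 stand TCP mm x,y,z [  -1.3 -142.2   83.5] yaw [-1.571  0.    -0.246] F stand [ 1.  -1.7  0.2] w 0.0003
```

View pics/s4.png

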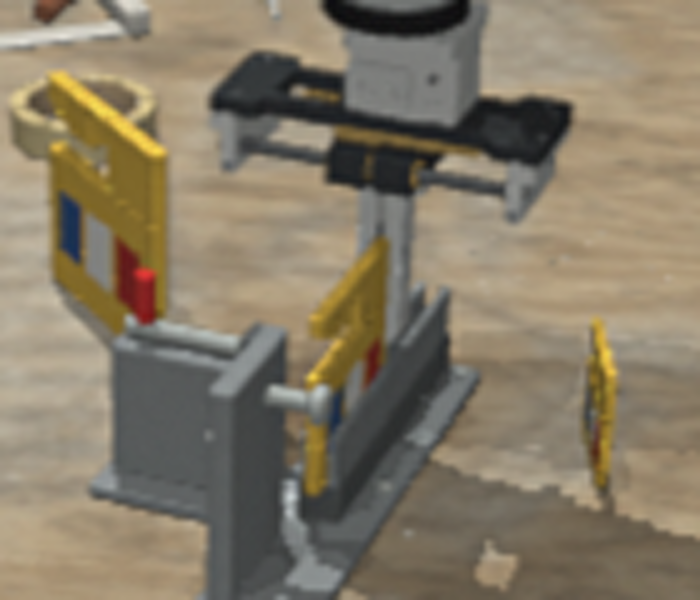

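The plate slid along upright in its channel, its mouth at crop (315,350) facing the pin head at (320,400). Pushing force is only about 2 N. Continuing more slowly.

Call:
jog_arm(targets=[[0, [0.05, 0, 0.5], 0], [0, [0.05, 0, 1.0], 0], [0, [0.05, 0, 1.5], 0], [0, [0.05, 0, 2.0], 0], [0, [0.05, 0, 2.5], 0], [0, [0.05, 0, 3.0], 0], [0, [0.05, 0, 3.5], 0], [0, [0.05, 0, 4.0], 0], [0, [0.05, 0, 4.5], 0], [0, [0.05, 0, 5.0], 0]])

```text
time_s: 7.95
ee_pos: [0.498, 0.0142, 0.0834]
eef_rot: [-1.571, 0.0, -0.246]
force: [-0.7, -1.1, -0.9]
grip_width: 0.0001
```

Run:
```python
from h import *
stand();b=cam("side")
s=cv2.resize(b["img"][150:270,225:365],None,fx=5,fy=5,interpolation=cv2.INTER_CUBIC);save("s5",s)
```

```text
t 7.95 stand TCP mm x,y,z [ -0.8 -92.5  83.4] yaw [-1.571  0.    -0.246] F stand [-0.4 -1.2 -0.9] w 0.0001
```

View pics/s5.png

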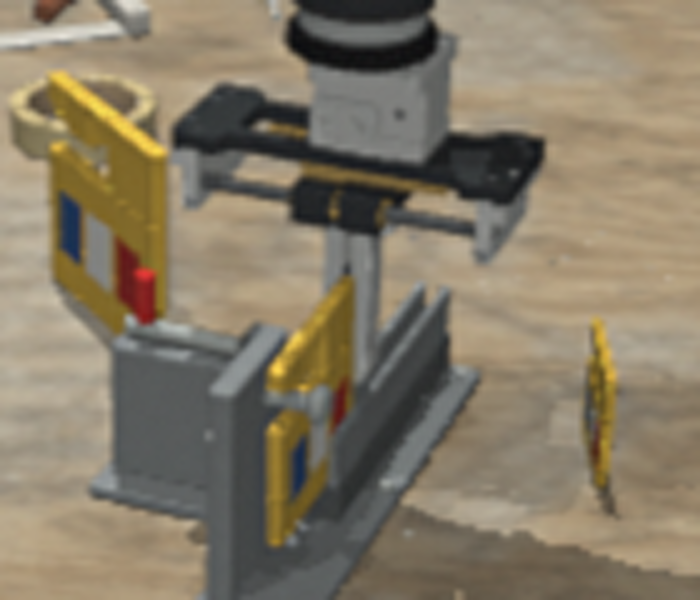

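The slot is now over the pin (crop 300,397). Pushing on towards centred.

Call:
jog_arm(targets=[[0, [0.05, 0, 0.4], 0], [0, [0.05, 0, 0.8], 0], [0, [0.05, 0, 1.2], 0], [0, [0.05, 0, 1.6], 0], [0, [0.05, 0, 2.0], 0], [0, [0.05, 0, 2.4], 0], [0, [0.05, 0, 2.7], 0], [0, [0.05, 0, 3.0], 0], [0, [0.05, 0, 3.2], 0], [0, [0.05, 0, 3.3], 0]])

```text
time_s: 9.0
ee_pos: [0.5064, 0.0458, 0.0835]
eef_rot: [-1.571, 0.0, -0.246]
force: [-0.8, -2.0, 0.2]
grip_width: 0.0008
```

Run:
```python
from h import *
stand();b=cam("side")
s=cv2.resize(b["img"][150:270,225:365],None,fx=5,fy=5,interpolation=cv2.INTER_CUBIC);save("s6",s)
```

```text
t 9.0 stand TCP mm x,y,z [ -0.2 -59.8  83.5] yaw [-1.571  0.    -0.246] F stand [-0.3 -2.1  0.2] w 0.0008
```

View pics/s6.png

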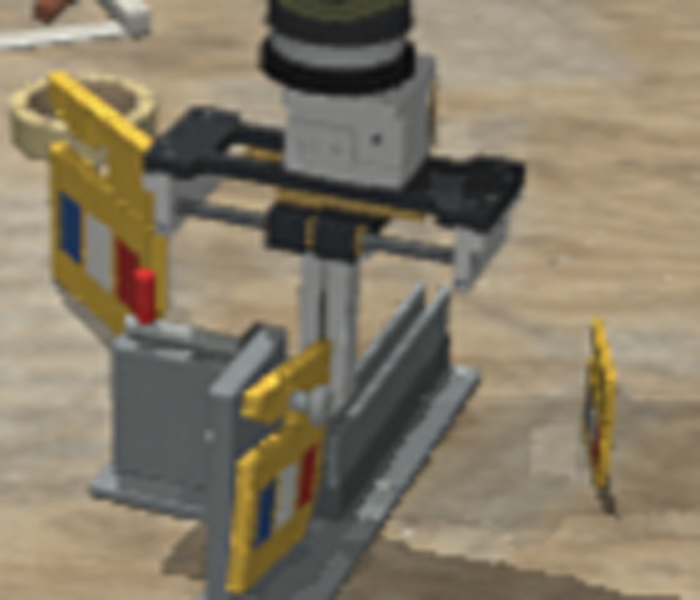

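```bash
cat >> h.py <<'E'
def plate():
    c_,s_=np.cos(YAW),np.sin(YAW);R=np.array([[c_,-s_],[s_,c_]])
    for n in("side","top"):
        c=cam(n);h=cv2.cvtColor(c["img"],cv2.COLOR_RGB2HSV);H,S,V=[h[...,i].astype(int) for i in range(3)]
        P=cloud(c);L=(P[...,:2]-O)@R
        for nm,m in(("red",((H<8)|(H>172))&(S>130)&(V>70)&(P[...,2]>.09)&(L[...,0]>.03)),("yel",(H>18)&(H<32)&(S>150)&(V>90)&(abs(L[...,0])<.025))):
            m=m&(abs(L[...,0]-.05)<.08)&(L[...,1]<.1)&(L[...,1]>-.1)&(P[...,2]<.15)
            q=np.c_[L[m],P[m][:,2]]*1e3
            if len(q):
                print(n,nm,len(q),q.min(0).round(),q.max(0).round(),q.mean(0).round(1))
                if nm=="yel":
                    t=[];b=[]
                    for y in range(-50,50,10):
                        k=q[(q[:,1]>=y)&(q[:,1]<y+10)]
                        t.append((y+5,k[:,2].max().round(),k[:,2].min().round()) if len(k)else y+5)
                    print(t)
E
python3 -c "
from h import *
stand();plate()"
```

```text
t 9.05 stand TCP mm x,y,z [ -0.2 -59.8  83.4] yaw [-1.571  0.    -0.246] F stand [-0.4 -0.4 -0.2] w 0.0005
side red 47 [ 94. -66.  96.] [107. -53. 124.] [ 99.1 -58.6 111.4]
side yel 369 [ -8. -48.  19.] [  3.  67. 131.] [-4.3 21.5 81.2]
[(-45, np.float64(115.0), np.float64(46.0)), (-35, np.float64(116.0), np.float64(40.0)), (-25, np.float64(118.0), np.float64(25.0)), (-15, np.float64(118.0), np.float64(19.0)), (-5, np.float64(121.0), np.float64(21.0)), (5, np.float64(123.0), np.float64(21.0)), (15, np.float64(125.0), np.float64(23.0)), (25, np.float64(127.0), np.float64(27.0)), (35, np.float64(129.0), np.float64(29.0)), (45, np.float64(131.0), np.float64(31.0))]
top red 6 [103. -65. 118.] [107. -56. 124.] [104.9 -60.2 121. ]
top yel 15 [-4. 35. 94.] [  4.  52. 131.] [ -0.   41.7 124.2]
[-45, -35, -25, -15, -5, 5, 15, 25, (35, np.float64(128.0), np.float64(121.0)), (45, np.float64(131.0), np.float64(125.0))]
```

The plate has dropped into the notch (centre z≈70) but is tilted about 10° because the finger is pressing its upper edge. I'll back the fingers off so it can swing free.

Call:
jog_arm(targets=[[0, [0, 0, -0.2], 0], [0, [0, 0, -0.4], 0], [0, [0, 0, -0.6], 0], [0, [0, 0, -0.8], 0], [0, [0, 0, -1.1], 0], [0, [0, 0, -1.5], 0], [0, [0, 0, -2.0], 0], [0, [0, 0, -2.0], 0], [0, [0, 0, -2.0], 0], [0, [0, 0, -2.0], 0]])

```text
time_s: 10.15
ee_pos: [0.5016, 0.0263, 0.0835]
eef_rot: [-1.571, -0.0, -0.246]
force: [-0.3, -0.0, 0.7]
grip_width: 0.0006
```

```bash
python3 -c "
from h import *
stand();plate()"
```

```text
t 10.15 stand TCP mm x,y,z [ -0.2 -79.8  83.5] yaw [-1.571 -0.    -0.246] F stand [-0.3 -0.1  0.7] w 0.0006
side red 48 [ 94. -67.  97.] [107. -51. 123.] [ 99.1 -58.5 111.5]
side yel 380 [ -8. -49.  20.] [  2.  59. 125.] [-4.1 17.8 81. ]
[(-45, np.float64(117.0), np.float64(39.0)), (-35, np.float64(119.0), np.float64(25.0)), (-25, np.float64(122.0), np.float64(21.0)), (-15, np.float64(121.0), np.float64(21.0)), (-5, np.float64(122.0), np.float64(24.0)), (5, np.float64(123.0), np.float64(20.0)), (15, np.float64(122.0), np.float64(22.0)), (25, np.float64(124.0), np.float64(24.0)), (35, np.float64(125.0), np.float64(25.0)), (45, np.float64(124.0), np.float64(26.0))]
top red 6 [103. -65. 116.] [107. -56. 123.] [105.1 -60.1 120. ]
top yel 36 [ -4.  11. 114.] [  4.  48. 127.] [  0.3  29.1 121.9]
[-45, -35, -25, -15, -5, 5, (15, np.float64(126.0), np.float64(119.0)), (25, np.float64(125.0), np.float64(114.0)), (35, np.float64(124.0), np.float64(119.0)), (45, np.float64(127.0), np.float64(121.0))]
```

Fingers clear, and the plate hangs nearly level with its edge at y=-49 and top at z≈122. Now up and over to the knob.

Call:
jog_arm(targets=[[0, [0, 0, -1], 0], [0, [0, -4, -1], 0], [0, [0, -8, -1], 0], [2, [0, -12, -1], 0], [4, [4, -12, 0], 0], [4, [8, -12, 1.8], 0], [4, [10.3, -12, 1.8], 0], [4, [10.3, -12, 1.8], 0], [4, [10.3, -9, 1.8], 0], [4, [10.3, -6, 1.8], 0]])

```text
time_s: 11.25
ee_pos: [0.6054, 0.0182, 0.1431]
eef_rot: [-1.571, -0.001, -0.246]
force: [1.0, 0.5, -0.8]
grip_width: 0.0396
```

Call:
jog_arm(targets=[[4, [0, 1, 0], 0], [4, [0, 1.9, 0], 0], [4, [0, 1.9, 0], 0], [0.6, [0, 1.9, 0], 0], [0.6, [0, 1.9, 0], 0], [0.6, [0, 1.9, 0], 0], [0.6, [0, 1.9, 0], 0]], grip_force=15)

```text
time_s: 11.95
ee_pos: [0.604, 0.0192, 0.1246]
eef_rot: [-1.571, 0.005, -0.246]
force: [-30.3, 6.6, 17.1]
grip_width: 0.0119
```

```bash
python3 -c "
from h import *
stand();plate()"
```

```text
t 11.95 stand TCP mm x,y,z [100.9 -61.8 124.6] yaw [-1.571  0.005 -0.246] F stand [-31.   -0.9  17.1] w 0.0119
side red 36 [ 95. -65.  96.] [106. -52. 125.] [ 99.1 -57.1 110.1]
side yel 381 [ -9. -48.  19.] [  8.  58. 124.] [-4.1 17.5 81.1]
[(-45, np.float64(118.0), np.float64(42.0)), (-35, np.float64(119.0), np.float64(31.0)), (-25, np.float64(120.0), np.float64(21.0)), (-15, np.float64(122.0), np.float64(21.0)), (-5, np.float64(120.0), np.float64(22.0)), (5, np.float64(124.0), np.float64(19.0)), (15, np.float64(123.0), np.float64(22.0)), (25, np.float64(124.0), np.float64(26.0)), (35, np.float64(124.0), np.float64(22.0)), (45, np.float64(124.0), np.float64(23.0))]
top yel 36 [-4. 11. 15.] [ 11.  49. 127.] [  0.4  30.8 117.3]
[-45, -35, -25, -15, -5, 5, (15, np.float64(120.0), np.float64(115.0)), (25, np.float64(127.0), np.float64(116.0)), (35, np.float64(124.0), np.float64(15.0)), (45, np.float64(123.0), np.float64(117.0))]
```

Call:
jog_arm(targets=[[0.6, [-0.8, 0, 0], 0], [0.6, [-1.6, 0, 0], 0], [0.6, [-2.4, 0, 0], 0], [0.6, [-3.2, 0, 0], 0], [0.6, [-3.8, 0, 0], 0], [0.6, [-4.3, 0, 0], 0], [0.6, [-4.5, 0, 0], 0], [0.6, [-4.6, 0, 0], 0], [0.6, [-4.6, 0, 0], 0]])

```text
time_s: 12.95
ee_pos: [0.5611, 0.03, 0.1248]
eef_rot: [-1.571, -0.0, -0.246]
force: [0.1, 1.3, 6.1]
grip_width: 0.0113
```

```bash
python3 -c "
from h import *
stand();plate()"
```

```text
t 12.95 stand TCP mm x,y,z [ 56.6 -61.8 124.8] yaw [-1.571 -0.    -0.246] F stand [-0.2  1.3  6.1] w 0.0113
side red 37 [ 51. -62.  96.] [ 61. -51. 126.] [ 55.5 -57.5 110.8]
side yel 378 [ -8. -50.  21.] [  3.  59. 125.] [-4.1 17.7 81. ]
[(-45, np.float64(119.0), np.float64(44.0)), (-35, np.float64(119.0), np.float64(32.0)), (-25, np.float64(121.0), np.float64(22.0)), (-15, np.float64(120.0), np.float64(21.0)), (-5, np.float64(122.0), np.float64(21.0)), (5, np.float64(122.0), np.float64(22.0)), (15, np.float64(123.0), np.float64(24.0)), (25, np.float64(124.0), np.float64(27.0)), (35, np.float64(123.0), np.float64(21.0)), (45, np.float64(125.0), np.float64(25.0))]
top yel 26 [ -4.  23. 114.] [  4.  49. 125.] [  0.3  35.6 120.5]
[-45, -35, -25, -15, -5, 5, 15, (25, np.float64(125.0), np.float64(114.0)), (35, np.float64(125.0), np.float64(118.0)), (45, np.float64(124.0), np.float64(118.0))]
```

No stop force yet (travel about 44 mm), so I'll push on a little.

Call:
jog_arm(targets=[[0.6, [-0.1, 0, 0], 0], [0.6, [-0.2, 0, 0], 0], [0.6, [-0.3, 0, 0], 0], [0.6, [-0.3, 0, 0], 0]])

```text
time_s: 13.45
ee_pos: [0.5595, 0.0304, 0.125]
eef_rot: [-1.57, -0.004, -0.246]
force: [10.4, -0.8, 0.1]
grip_width: 0.0114
```

```bash
python3 -c "
from h import *
stand()"
```

```text
t 13.45 stand TCP mm x,y,z [ 54.9 -61.8 125. ] yaw [-1.57  -0.004 -0.246] F stand [10.2  1.7  0.1] w 0.0114
```

Call:
jog_arm(targets=[[0.6, [-0.1, 0, 0], 0], [0.6, [-0.1, 0, 0], 0], [4, [0, 0, 0], 0], [4, [0, 0, 0], 0], [4, [0, 0, 0], 0], [4, [0, -3, 0], 0], [4, [0, -7, 0], 0], [4, [0, -11, 0], 0], [4, [0, -11, -5], 0], [4, [0, -11, -10], 0]])

```text
time_s: 14.45
ee_pos: [0.5335, -0.0667, 0.2352]
eef_rot: [-1.571, -0.001, -0.243]
force: [1.6, -0.1, 0.3]
grip_width: 0.0401
```

Call:
jog_arm(targets=[[4, [-4, 0, -5], 0], [4, [-8, 0, -10], 0], [4, [-12, 0, -15], 0], [4, [-12, 0, -20], 0], [4, [-12, 0, -20], 0], [4, [-12, 0, -20], 0]])

```text
time_s: 15.05
ee_pos: [0.3668, -0.2335, 0.2344]
eef_rot: [-1.571, 0.0, -0.25]
force: [-0.2, 0.0, 0.1]
grip_width: 0.0399
```

Run:
```python
from h import *
stand();plate();a=cam("top");b=cam("side")
f=lambda im,y,x:cv2.resize(im[y:y+120,x:x+140],None,fx=4,fy=4,interpolation=cv2.INTER_CUBIC)
save("fs",f(b["img"],150,225))
save("ft",f(a["img"],155,210))
for n,uv in(("sand",(409,209)),("pot",(161,173))): print(n,a["img"][uv[1],uv[0]],depth_pt(a,*uv).round(3))
```

```text
t 15.05 stand TCP mm x,y,z [ -67.8 -364.7  234.4] yaw [-1.571  0.    -0.25 ] F stand [-0.2 -0.   0.1] w 0.0399
side red 38 [ 48. -64.  95.] [ 59. -52. 124.] [ 53.2 -57.7 111.6]
side yel 379 [ -7. -48.  19.] [  8.  57. 126.] [-4.  17.9 81.5]
[(-45, np.float64(120.0), np.float64(43.0)), (-35, np.float64(120.0), np.float64(24.0)), (-25, np.float64(119.0), np.float64(19.0)), (-15, np.float64(122.0), np.float64(24.0)), (-5, np.float64(121.0), np.float64(22.0)), (5, np.float64(123.0), np.float64(22.0)), (15, np.float64(122.0), np.float64(21.0)), (25, np.float64(124.0), np.float64(25.0)), (35, np.float64(124.0), np.float64(26.0)), (45, np.float64(126.0), np.float64(23.0))]
top red 12 [ 54. -66.  92.] [ 64. -56. 124.] [ 57.6 -60.9 118.5]
top yel 91 [ -5. -49.  14.] [ 11.  48. 126.] [ 2.000e-01 -1.000e-01  1.154e+02]
[(-45, np.float64(119.0), np.float64(30.0)), (-35, np.float64(120.0), np.float64(114.0)), (-25, np.float64(120.0), np.float64(113.0)), (-15, np.float64(122.0), np.float64(117.0)), (-5, np.float64(120.0), np.float64(113.0)), (5, np.float64(124.0), np.float64(114.0)), (15, np.float64(122.0), np.float64(25.0)), (25, np.float64(125.0), np.float64(117.0)), (35, np.float64(124.0), np.float64(14.0)), (45, np.float64(126.0), np.float64(119.0))]
sand [160 131  99] [ 0.526 -0.432  0.035]
pot [190 184 169] [0.626 0.377 0.017]
```

View pics/fs.png

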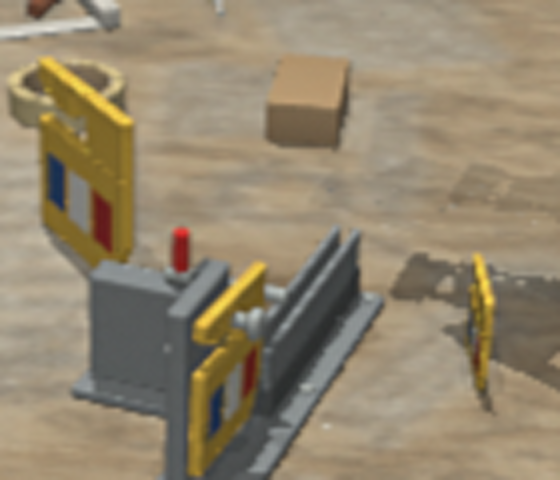

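View pics/ft.png

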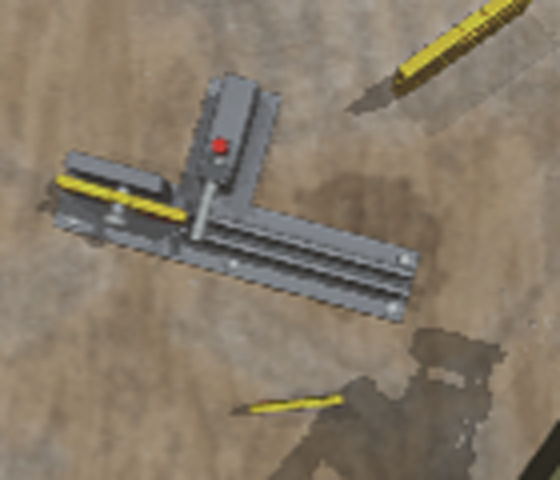

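The plate hangs from the pin with its edge at y≈-49. The bolt is across behind it at y=-62, and the knob is back at its starting position (top view crop 220,146). Block and pot are in place and the arm is clear, so I'll hand in.

```bash
python3 -c "
from h import *
print(ctrl.hand_in())"
```

```text
the job is handed in; nothing more can be done
None
```

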